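# Blank reading in the light gate

### The arm

A 7-joint arm with a two-finger parallel gripper is mounted at the origin on a cart in front of the work surface, level with it; the furniture and walls round the work are solid. World frame = base frame: x ahead of the robot, y to its left, z up, the work surface at z = 0. Lengths are in m, angles in rad, forces in N, time in s.
With the tool pointing down it reaches from about 0.425 to 0.95 m from the base axis. Payload 4.7 kg.
Tool frame: the origin (TCP) lies on the centre line of the jaws, within the pads' length; the fingertips stand robot.nose_length ahead of it and the grasp point (between the pads) lies 8 mm behind it (robot.nose_length is the distance from the TCP to the fingertips, in m); z points along the fingers, y is the line along which they close (so a half turn about z gives the same grasp; the last joint's range is limited). The gripper opens to 85 mm and grips with 20 to 120 N. Pads are 22 mm wide; open, the fingers measure 114 mm over their backs; the gripper's body (76 mm by 85 mm) begins 54 mm behind the grasp point. The pads swing forward as they close: fully open they stand 13 mm farther back than shut.
Start: joints at [-1.284, 0.469, -0.049, 1.532, 0.024, 1.141, -0.082], TCP at [0.21, 0.642, 0.242] pointing down, gripper open.
Joint ranges: [-2.59, 2.59], [-0.33, 1.99], [-1.39, 1.29], [0.1, 2.45], [-1.04, 4.18], [0.21, 1.99], [-2.66, 2.66]. Speed limits (rad/s): [2.57, 2.57, 3.14, 3.14, 3.14, 3.14, 3.14].

### API

Orientations are given as [roll, pitch, yaw] about the fixed x, y, z axes, in that order (R = Rz(yaw) Ry(pitch) Rx(roll)).
In Python, from plant import robot gives the robot as it stands. Calls block until the motion is done:
- robot.goto(position, orientation): joint-space move of the TCP to a pose.
- robot.move_straight(position, vel=0.15, attitude=None, contact_N=None): straight line of the TCP; attitude=None keeps the orientation; vel is the mean speed in m/s. With contact_N (N) it stops when the force on the tool has changed by that much, and returns True; else False.
- robot.move_joints(angles): joint-space move.
- robot.grip(opening, strength=None): opening from 0.0 (shut) to 1.0 (fully open); strength is the grip in N (None keeps the last); returns when the fingers have stopped.
- robot.sleep(seconds).
- robot.inverse_kinematics(position, orientation): joint angles nearest the present ones, or None.
- robot.sense(): the state.
- robot.grab_frame(name): name is "side" or "top"; returns a dict with "image" (384x512x3 uint8, red, green, blue), "range_z" (384x512 float32, m along the optical axis (not along the pixel's ray), 0 where there is no reading), "fx", "fy", "cx", "cy" (pixels), "dist_coeffs" ([k1, k2, p1, p2, k3] as OpenCV has them; the pictures are not rectified), "R" (3x3) and "t" (3): a world point X has camera coordinates R X + t. Camera axes: x right, y down, z forward; pixel columns grow to the right and rows downward; lengths in m; the calibration is good to about 2 mm. A picture is of the moment at which its call begins.
A pose or a line that the arm cannot do raises robot.IKError and nothing moves.
- robot.close_job(): hands the job in; it is judged then, once.
The state is a dict: "t": time; "joint_pos": joint angles; "joint_velocities": joint speeds; "effort": joint torques, N m; "tcp_pos": TCP position; "tcp_rot": TCP orientation; "wrist_force": force on the tool from outside, world axes, zero at the start; "torque": the same for the moment, N m; "opening": opening from 0.0 (shut) to 1.0 (fully open); "gripper_force": force on a finger pad.
Only numpy, scipy, OpenCV 4.12 (cv2) and the standard library are available. Lean on these libraries where they do the work, as an engineer would, in place of code of your own. Each camera call takes 0.05 s, during which the arm holds its last target. There are 200 camera calls.

### The job

Take a blank reading: set the empty glass beaker down gently and upright on the bench in the beam of the light gate, centred midway between the lamp head and the detector head, and let go of it (do not drop it or tip it over). Then turn the spring-return dial on the grey supply box clockwise past its first two clicks to the third and hold it there: finish with the fingers still holding the dial at the third position, because it springs back when released. Leave the tape roll and the column where they lie.

Things in the scene. Friction and masses are not known exactly. Their poses are not given: they have to be found in the camera images.
- beaker: the glass beaker: open, round, diameter 56 mm, 70 mm tall, wall up to 10 mm, about 50 g, standing upright loose on the bench; grasp it across its outside. Origin at the centre of its underside, z up
- beaker_mid (a point): point on the beaker's axis half-way up (35 mm above its underside); z along the beaker's axis
- lamp (a point): centre of the lamp head of the light gate (finned aluminium barrel, 30 mm diameter, 44 mm long, lying level on a post with a round foot 56 mm in diameter; 58 mm tall over all; fixed to the bench). The point is 40 mm above the bench, on the beam. x runs level along the beam to the detector head, 220 mm away; y level across the beam, z up. The end of the barrel facing the middle is 22 mm along x
- detector (a point): centre of the detector head (smooth barrel of the same size on the same kind of foot, fixed), 40 mm above the bench and 220 mm along the lamp's x from the lamp point; same axes as the lamp's. The bare bench between the two heads is where the beaker goes
- supply: the lamp supply: grey box 120 (x) x 100 (y) mm, flat top 49 mm above the bench, fixed. Origin at the centre of its underside, z up; the dial's axis stands 8 mm to -x of its centre. Four black marks on the top, 0.4 rad apart, show the dial's rest place and its three clicks; the last mark is the longest
- dial_grip (a point): point on the dial's vertical axis, 70 mm above the bench. The dial is black: a round skirt 50 mm across, 49 to 55 mm above the bench, and on it an upright bar grip 46 mm long, 14 mm thick, 55 to 81 mm above the bench, with a white pointer line on one half. x runs level along the bar to the pointer end and turns with the dial; y across the bar; z up
- dial (a joint): angle of the dial in rad, 0 at rest, growing clockwise seen from above; soft clicks at 0.4, 0.8 and 1.2 (third), end stop at 1.3. A spring pulls it back to 0 from everywhere when let go; it stays at no click. Turning it takes about 0.065 N m to leave rest, 0.09 to leave the first click, 0.12 to leave the second; holding at the third takes 0.06 to 0.13 N m
- tape_mid (a point): bystander: centre of a small roll of black tape lying flat, 62 mm in diameter, 19 mm high, loose
- column_mid (a point): bystander: centre of a thin white tube (a column) with end fittings, 150 mm long, 16 mm thick, lying on the bench, loose

How it is judged:
By the outcome, as a careful person would: the job done as asked, in the order asked, and still so for the second after the job is handed in, while the arm keeps its last pose, push and grip.
It also fails if it takes over 54 s, if anything falls off the work surface, if the arm or the gripper's body presses on something with over 40 N, if the wrist force passes 120 N, or if a joint passes its speed limit or range.

## Working session

There is one attempt and no reset: what is moved stays moved. The work goes in short steps, each a Python script; the robot and the scene stay as the last script left them, time stands still between calls to the robot, and variables do not carry over. Pictures are saved under pics/ and viewed, at most 10 in all, crops included, and the job is handed in when it is done.

```bash
mkdir -p pics; ls
python3 - <<'E'
from plant import robot
import cv2,numpy as np
s=robot.sense();print(s,robot.nose_length)
for n in("top","side"):
    f=robot.grab_frame(n);cv2.imwrite(f"pics/{n}0.png",cv2.resize(f["image"][...,::-1],(800,600),interpolation=cv2.INTER_CUBIC))
    np.savez(f"{n}0.npz",**f)
    print(n,f["fx"],f["cx"],f["dist_coeffs"],f["R"],f["t"])
E
```

```text
pics
{'t': 0.0, 'joint_pos': array([-1.28387538,  0.46942276, -0.04854244,  1.53373968,  0.02411065,
        1.14099675, -0.08234275]), 'joint_velocities': array([-3.62310976e-04, -2.77867180e-04, -4.63075290e-05, -2.94817012e-04,
       -3.54012934e-04, -8.11163820e-05, -3.24070495e-05]), 'effort': array([ 8.12488652e-04, -5.10317838e+01, -4.62202867e-02, -2.37704837e+01,
        1.06686924e-02,  7.53572735e-03, -1.81446239e-05]), 'tcp_pos': array([0.20949438, 0.64105295, 0.24125447]), 'tcp_rot': array([-3.13961471e+00,  1.08150956e-04,  2.82571929e+00]), 'wrist_force': array([-0.38968305,  0.44211814,  0.23303553]), 'torque': array([ 0.03877124, -0.0385927 , -0.01801406]), 'gripper_force': 0.0, 'opening': 0.9934849521380846} 0.011
top 486.22965784221594 252.95537796867364 [0.02311963 0.         0.         0.         0.        ] [[ 0.01667838 -0.99980064  0.01097824]
 [-0.99722749 -0.01742981 -0.07234311]
 [ 0.07252004 -0.00974124 -0.99731938]] [0.16260257 0.546156   1.30583192]
side 492.2703800678107 260.47153732844345 [-0.09141182  0.          0.          0.          0.        ] [[ 9.96758873e-01 -8.04432261e-02  7.97956801e-04]
 [-6.87856187e-02 -8.57371121e-01 -5.10081659e-01]
 [ 4.17167593e-02  5.08373531e-01 -8.60125610e-01]] [-0.55168136  0.22137217  1.04246225]
```

View pics/top0.png

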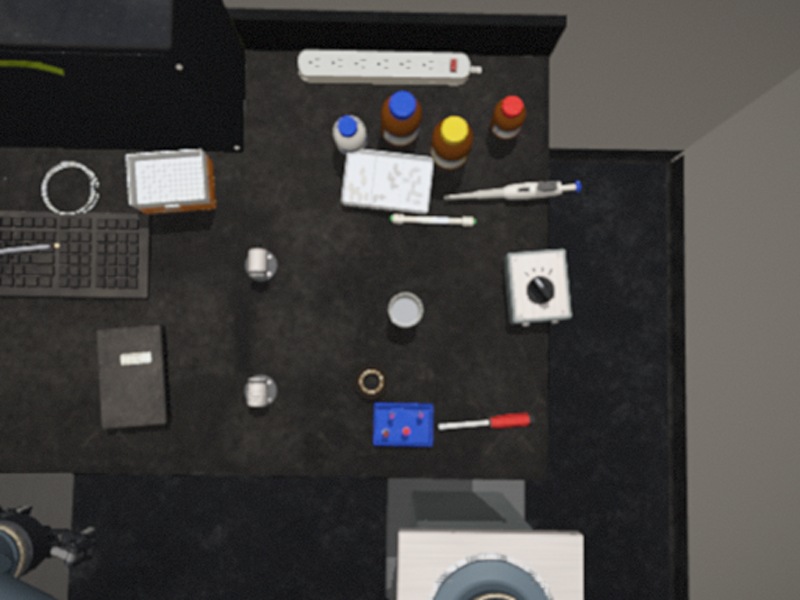

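View pics/side0.png

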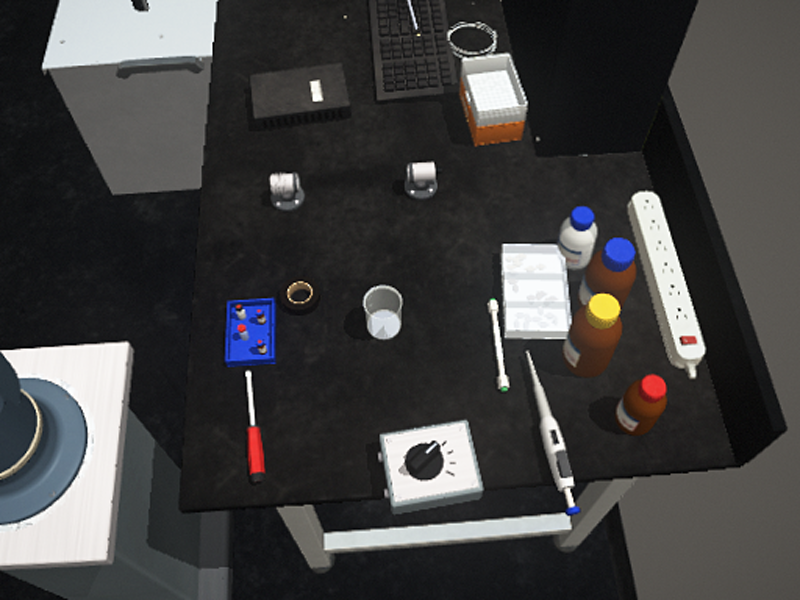

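The top picture shows the beaker at (405,310), the detector at (260,264), the lamp (finned) at (257,391), the supply dial at (541,289), the tape at (371,382) and the column at (433,220). The side picture agrees: beaker (383,312), lamp (285,187), detector (421,178) and dial (425,461), with the pointer toward the upper right.

```bash
cat > h.py <<'E'
import cv2,numpy as np
def K(f): return np.array([[f["fx"],0,f["cx"]],[0,f["fy"],f["cy"]],[0,0,1.]])
def ray(f,uv):
    n=cv2.undistortPoints(np.array(uv,float).reshape(-1,1,2),K(f),f["dist_coeffs"])[:,0]
    return np.c_[n,np.ones(len(n))]
def plane(f,uv,z):
    d=ray(f,uv)@f["R"]; c=-f["R"].T@f["t"]
    return c+d*((z-c[2])/d[:,2])[:,None]
def cloud(f):
    v,u=np.mgrid[:384,:512]; r=ray(f,np.c_[u.ravel(),v.ravel()])*f["range_z"].ravel()[:,None]
    P=(r-f["t"])@f["R"]; P[f["range_z"].ravel()==0]=np.nan
    return P.reshape(384,512,3)
def rect(f,x0,x1,y0,y1,z,s=1000):
    # orthorectified picture at height z: up=+x, left=+y, s px per m
    X=np.arange(x1,x0,-1/s);Y=np.arange(y1,y0,-1/s)
    g=np.stack(np.meshgrid(X,Y,indexing='ij'),-1).reshape(-1,2)
    g=np.c_[g,np.full(len(g),z)]
    uv=cv2.projectPoints(g,cv2.Rodrigues(f["R"])[0],np.array(f["t"]),K(f),np.array(f["dist_coeffs"]))[0].reshape(len(X),len(Y),2).astype(np.float32)
    return cv2.remap(f["image"],uv[...,0],uv[...,1],cv2.INTER_CUBIC)[...,::-1].copy()
E
python3 - <<'E'
from h import *
F={n:np.load(n+"0.npz") for n in("top","side")}
S=1.5625
px={"top":dict(beaker=(405,310),lamp=(257,391),det=(260,264),sup=(538,287)),"side":dict(beaker=(383,312),lamp=(285,187),det=(421,178),sup=(430,465))}
for n,f in F.items():
    P=cloud(f)
    for k,(u,v) in px[n].items():
        u,v=u/S,v/S; w=32
        Q=P[int(v)-w:int(v)+w,int(u)-w:int(u)+w].reshape(-1,3)
        c=plane(f,[(u,v)],.04)[0]
        Q=Q[np.isfinite(Q[:,0])]; b=Q[Q[:,2]<.015]
        Q=Q[(np.hypot(*(Q-c)[:,:2].T)<.09)&(Q[:,2]>.012)]
        print(n,k,c.round(3),"floor",np.median(b[:,2]).round(4),len(Q),Q.min(0).round(3),Q.max(0).round(3),"mean",Q.mean(0).round(3))
        if k in("lamp","det"):
            T=Q[Q[:,2]>.03]; print("   barrel",len(T),T.min(0).round(3),T.max(0).round(3),T.mean(0).round(4))
        if k=="sup":
            T=Q[abs(Q[:,2]-.049)<.005]; r=cv2.minAreaRect((T[:,:2]*1000).astype(np.float32));print("   box",r,np.median(T[:,2]))
            T=Q[(Q[:,2]>.07)&(Q[:,2]<.09)]; print("   bar",len(T),T.mean(0),cv2.minAreaRect((T[:,:2]*1000).astype(np.float32)) if len(T) else 0)
t=F["top"];s=F["side"]
a=np.hstack([cv2.resize(rect(t,.36,.52,-.22,-.04,.081),None,fx=2.2,fy=2.2),cv2.resize(rect(s,.36,.52,-.22,-.04,.081),None,fx=2.2,fy=2.2)])
cv2.imwrite("pics/sup.png",a);print(a.shape)
E
```

```text
top beaker [0.532 0.155 0.04 ] floor -0.0002 119 [0.507 0.13  0.014] [0.56  0.183 0.075] mean [0.539 0.156 0.057]
top lamp [0.39  0.404 0.04 ] floor -0.0004 204 [0.366 0.389 0.012] [0.413 0.429 0.06 ] mean [0.391 0.404 0.05 ]
   barrel 200 [0.37  0.389 0.036] [0.413 0.421 0.06 ] [0.3914 0.4036 0.0512]
top det [0.607 0.406 0.04 ] floor -0.0002 221 [0.586 0.387 0.012] [0.653 0.481 0.061] mean [0.611 0.41  0.049]
   barrel 211 [0.588 0.395 0.032] [0.645 0.427 0.061] [0.6114 0.4101 0.0503]
top sup [ 0.576 -0.073  0.04 ] floor -0.0033 1809 [ 0.513 -0.128  0.012] [ 0.643 -0.016  0.087] mean [ 0.577 -0.069  0.05 ]
   box ((579.3987426757812, -72.11678314208984), (119.5228271484375, 103.1033935546875), 5.929145812988281) 0.04885501132056813
   bar 104 [ 0.57110252 -0.07394141  0.07942887] ((572.213623046875, -74.23361206054688), (46.032554626464844, 14.9580717086792), 40.61244201660156)
side beaker [0.531 0.155 0.04 ] floor -0.0002 594 [0.503 0.127 0.012] [0.558 0.184 0.074] mean [0.531 0.156 0.045]
side lamp [0.39  0.395 0.04 ] floor -0.0005 272 [0.365 0.374 0.012] [0.411 0.418 0.062] mean [0.389 0.397 0.044]
   barrel 230 [0.365 0.385 0.031] [0.411 0.418 0.062] [0.389  0.3975 0.0492]
side det [0.608 0.396 0.04 ] floor -0.0003 271 [0.586 0.388 0.012] [0.641 0.424 0.061] mean [0.609 0.404 0.044]
   barrel 235 [0.586 0.392 0.032] [0.641 0.424 0.061] [0.6094 0.404  0.0482]
side sup [ 0.577 -0.077  0.04 ] floor -0.0015 3063 [ 0.512 -0.129  0.012] [ 0.639 -0.02   0.085] mean [ 0.575 -0.081  0.049]
   box ((576.9712524414062, -74.37728118896484), (120.24858856201172, 100.23390197753906), 5.908134460449219) 0.048609493226284495
   bar 184 [ 0.56906105 -0.07640836  0.0794493 ] ((569.2022705078125, -75.3492660522461), (48.085384368896484, 14.785469055175781), 40.28684616088867)
(354, 792, 3)
```

The depth clouds match the given sizes. Box is 120x102 with its top at 49 mm, and the bar is 46x15 with its top at about 80 mm. The head spacing is about 219 mm and the beaker outline is about 56 mm. Next I'll pick up the beaker.

Run:
```python
from h import *
for n in("top","side"):
    P=cloud(np.load(n+"0.npz")).reshape(-1,3)
    for c in((.39,.401),(.609,.406)):
        Q=P[(np.hypot(*(P[:,:2]-c).T)<.035)&(P[:,2]>.05)&(P[:,2]<.065)]
        print(n,len(Q),(np.percentile(Q,3,axis=0)+np.percentile(Q,97,axis=0))/2,Q[Q[:,2]>.054].mean(0), np.ptp(Q,axis=0))
from plant import robot
pi=np.pi; b=np.array([.531,.1555])
for psi in(pi,0): print(psi,robot.inverse_kinematics([*b,.15],[pi,0,psi]))
robot.goto([*b,.15],[pi,0,pi])
print(robot.move_straight([*b,.034],vel=.12,contact_N=8))
robot.grip(0.0,20)
s=robot.sense();print({k:s[k] for k in("t","opening","gripper_force","tcp_pos","wrist_force","joint_pos")})
robot.move_straight([*b,.09],vel=.1)
s=robot.sense();print({k:s[k] for k in("t","opening","gripper_force","tcp_pos","wrist_force")})
f=robot.grab_frame("side");np.savez("side1.npz",**f)
cv2.imwrite("pics/side1.png",cv2.resize(f["image"][100:300,140:400,::-1],None,fx=3,fy=3,interpolation=cv2.INTER_CUBIC))
```

```text
top 134 [0.39155996 0.40553864 0.05459245] [0.3915513  0.40521738 0.05594016] [0.04207287 0.02842522 0.00981237]
top 120 [0.61090121 0.41068462 0.05492703] [0.60969625 0.41002956 0.05578734] [0.05137237 0.02632879 0.01079272]
side 122 [0.38807881 0.40215989 0.0547052 ] [0.38836902 0.40234576 0.05631076] [0.04504025 0.03035615 0.01155337]
side 111 [0.60805844 0.40782783 0.05375393] [0.60761345 0.40796222 0.05562647] [0.04283622 0.02607179 0.01123946]
3.141592653589793 [-0.50214718  0.37365004  0.17797282  1.92966054 -0.08646234  0.84551927
  1.29200854]
0 [-0.86715601  0.43097326  0.658745    1.94971791 -0.34043382  0.87238139
 -1.60105901]
False
{'t': 3.725, 'opening': 0.6355970175458795, 'gripper_force': 20.60562695543922, 'tcp_pos': array([0.53141291, 0.15573259, 0.03477516]), 'wrist_force': array([-0.30124564,  0.07601703,  5.59571379]), 'joint_pos': array([-0.4711486 ,  0.54340825,  0.14295425,  1.99969102, -0.130057  ,
        0.60583557,  1.32930626])}
{'t': 4.4333, 'opening': 0.6280541565933938, 'gripper_force': 21.253696383791976, 'tcp_pos': array([0.5305265 , 0.15543006, 0.08961172]), 'wrist_force': array([-0.24409935,  0.19869388, -1.03761303])}
```

View pics/side1.png

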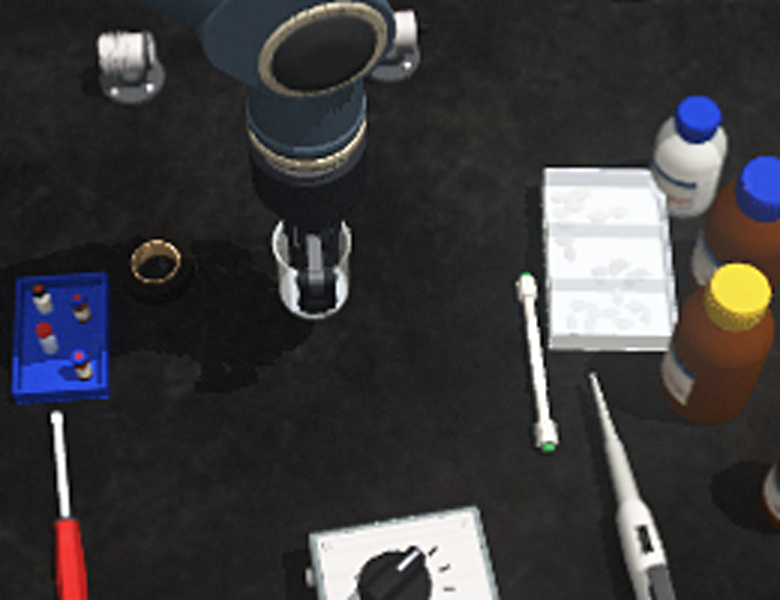

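The beaker is held upright in the fingers at about (315,270), and the bystanders haven't moved. Next I'll carry it to the middle of the gate.

Run:
```python
from h import *
from plant import robot
g=np.array([.4995,.4065])
robot.move_straight([.531,.1555,.13],vel=.15)
robot.move_straight([*g,.13],vel=.2)
robot.move_straight([*g,.05],vel=.12)
robot.sleep(.3)
c=robot.move_straight([*g,.031],vel=.015,contact_N=3)
s=robot.sense();print(c,s["t"],s["tcp_pos"],s["wrist_force"],s["opening"],s["tcp_rot"])
```

```text
True 8.375 [0.49939371 0.40642168 0.03483853] [-1.01080159 -0.19752799  5.12282339] 0.6301783714675673 [-3.14123390e+00 -5.32476503e-04 -3.14158573e+00]
```

Run:
```python
from h import *
from plant import robot
robot.grip(.72); robot.grip(1.0)
x,y,z=robot.sense()["tcp_pos"]
robot.move_straight([x,y,.17],vel=.12)
pi=np.pi;d=[.5705,-.0745]
for a in(40.5,220.5):
    q=robot.inverse_kinematics([*d,.15],[pi,0,np.radians(a)]);print(a,q)
a=np.radians(220.5)
robot.goto([*d,.16],[pi,0,a])
s=robot.sense();print(s["t"],s["tcp_pos"],s["joint_pos"],s["tcp_rot"])
T=[]
for n in("top","side"):
    f=robot.grab_frame(n);np.savez(n+"2.npz",**f)
    T.append(cv2.resize(rect(f,.34,.66,.33,.48,.04),None,fx=1.5,fy=1.5))
    P=cloud(f).reshape(-1,3)
    Q=P[(np.hypot(*(P[:,:2]-(.4995,.4065)).T)<.05)&(P[:,2]>.012)]
    print(n,len(Q),Q.min(0),Q.max(0),(Q.min(0)+Q.max(0))/2)
T.append(cv2.resize(rect(f,.42,.68,-.18,.02,.081),(300,390)))
h=max(t.shape[0] for t in T);cv2.imwrite("pics/m2.png",np.hstack([cv2.copyMakeBorder(t,0,h-t.shape[0],0,4,0) for t in T]))
```

```text
40.5 [-0.51252442  0.49719911  0.76944736  1.90274848 -0.4322514   0.9143192
 -0.39673341]
220.5 [-0.05068031  0.40472099  0.13818804  1.87706426 -0.07135565  0.86452122
  2.40047928]
12.0333 [ 0.57080095 -0.07320156  0.15991824] [-0.05694935  0.39289254  0.14337686  1.86847848 -0.07153031  0.88510306
  2.40033602] [ 3.14116595e+00  4.37500018e-04 -2.43302831e+00]
top 203 [0.47487154 0.38050915 0.01283789] [0.52749455 0.43494525 0.07432942] [0.50118304 0.4077272  0.04358366]
side 587 [0.47135597 0.37800288 0.01208989] [0.52583738 0.4381089  0.0729265 ] [0.49859668 0.40805589 0.04250819]
```

View pics/m2.png

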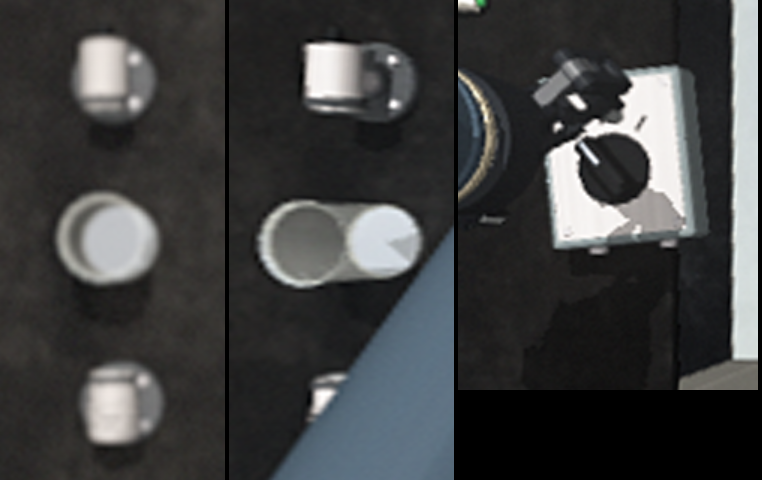

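The beaker stands upright at (107,240) in the top panel, midway between the heads at (103,70) and (113,405), and agrees with the measured gate centre to within 2 mm. The dial bar lies diagonally at (613,168), lined up with the fingers. Next I'll grip and turn it.

Run:
```python
from h import *
from plant import robot
d=[.5707,-.0747]
robot.grip(.45)
print(robot.move_straight([*d,.071],vel=.1,contact_N=8))
robot.grip(0,60)
s=robot.sense();print({k:s[k] for k in("t","opening","gripper_force","tcp_pos","wrist_force","torque","joint_pos")})
q=np.array(s["joint_pos"]);
for a in np.linspace(.2,1.2,6):
    p=q.copy();p[6]-=a;robot.move_joints(p)
    s=robot.sense();print(round(a,2),s["t"],s["joint_pos"][6]-q[6],s["tcp_rot"][2],s["wrist_force"].round(1),s["torque"].round(3),s["opening"])
for n in("top","side"):
    f=robot.grab_frame(n);np.savez(n+"3.npz",**f)
    cv2.imwrite(f"pics/{n}3.png",cv2.resize(rect(f,.46,.70,-.2,.06,.07),None,fx=2.2,fy=2.2))
```

```text
False
{'t': 14.0417, 'opening': 0.14654470874495001, 'gripper_force': 60.51284372806549, 'tcp_pos': array([ 0.57012087, -0.07349797,  0.07191327]), 'wrist_force': array([-3.33681572,  2.39380769,  5.49049529]), 'torque': array([ 0.49042483,  0.71679473, -0.15912258]), 'joint_pos': array([-0.03944236,  0.51074108,  0.12485115,  1.9302807 , -0.09628728,
        0.7074772 ,  2.42072116])}
0.2 14.35 -0.19652968386500058 -2.6311447687620735 [ 0.4 -0.6 -3.1] [-0.142 -0.144  0.011] 0.14675046040832998
0.4 14.6583 -0.3949622763412579 -2.8298712366605328 [ 0.8 -1.3 -2.9] [-0.344 -0.213 -0.019] 0.15074902628270634
0.6 14.9667 -0.5941700614567669 -3.0290269806494754 [ 0.9 -2.4 -3.1] [-0.573 -0.222  0.079] 0.14580461690500293
0.8 15.275 -0.7940142312668232 3.0540394437414458 [ 1.1 -3.2 -3.3] [-0.903 -0.303  0.038] 0.15253003079660526
1.0 15.5833 -0.9937879486451069 2.854272663552402 [ 1.3 -4.3 -2.8] [-1.185 -0.319  0.135] 0.15068717822672023
1.2 15.8917 -1.1952276091661582 2.6526083390711714 [ 1.  -5.9 -3.4] [-1.27  -0.293  0.057] 0.1466347989100032
```

View pics/side3.png

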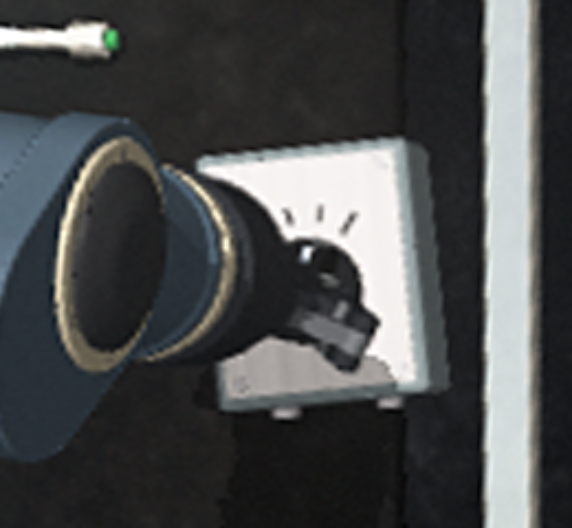

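The fingers hold the bar, turned toward the third mark. The marks are at (290,215), (320,213) and (349,222), and the pointer is partly hidden at (310,255). The torque rose and then fell at 1.2, as a click should. I'll measure the mark and pointer angles and push slightly further, to about 1.22.

Run:
```python
from h import *
from plant import robot
q=np.array(robot.sense()["joint_pos"]);q[6]=2.42072-1.225
robot.move_joints(q);robot.sleep(.3)
for i in range(3):
    s=robot.sense();print(s["t"],s["joint_pos"][6]-2.42072,s["tcp_rot"],s["tcp_pos"],s["wrist_force"].round(1),s["torque"].round(3));robot.sleep(.1)
f=robot.grab_frame("top");g=robot.grab_frame("side");f0=np.load("side0.npz")
A=[rect(f,.53,.63,-.13,-.03,.081),rect(g,.53,.63,-.13,-.03,.081),rect(f0,.53,.63,-.13,-.03,.081),rect(f0,.53,.63,-.13,-.03,.049),rect(g,.53,.63,-.13,-.03,.049),rect(np.load("top0.npz"),.53,.63,-.13,-.03,.049)]
A=[cv2.resize(a,(260,260),interpolation=cv2.INTER_CUBIC) for a in A]
cv2.imwrite("pics/d4.png",np.vstack([np.hstack(A[:3]),np.hstack(A[3:])]))
```

```text
16.5417 -1.2242588478039567 [-3.14138444e+00 -1.04379545e-03  2.62353909e+00] [ 0.57008209 -0.07472653  0.0719684 ] [ 1.  -3.1 -3.2] [-1.012 -0.211  0.189]
16.6417 -1.2245234756873362 [-3.14143781e+00 -9.97451136e-04  2.62327841e+00] [ 0.5701067  -0.07470286  0.07198874] [ 0.8 -4.3 -2.2] [-1.052 -0.254  0.185]
16.7417 -1.2247139918408831 [-3.14144519e+00 -1.03193194e-03  2.62314313e+00] [ 0.57009706 -0.07466027  0.07198473] [ 0.9 -4.1 -2.2] [-1.039 -0.256  0.179]
```

View pics/d4.png

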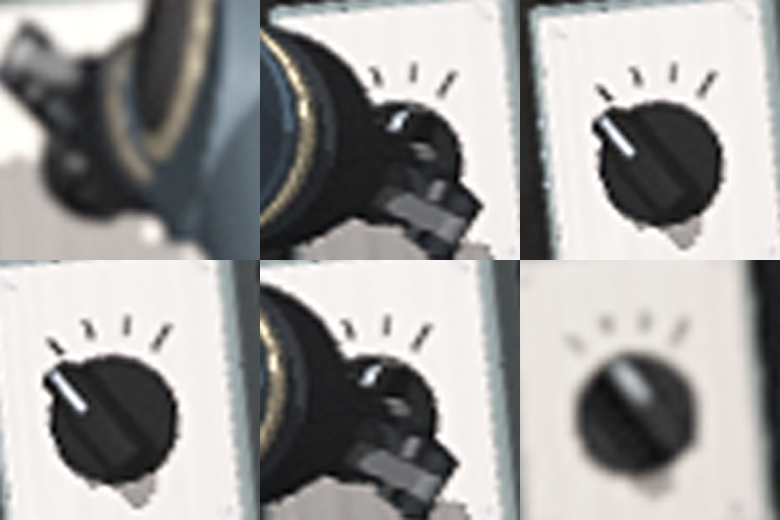

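In the side view the pointer (398,118) is in line with the third, longest mark (447,85). The bar yaw of -29.7° against 40.3° at rest gives a dial angle of about 1.22, which is at the third click and short of the stop.

Run:
```python
from plant import robot
print(robot.close_job(), robot.sense()["t"])
```

```text
the job is handed in; nothing more can be done
the job is handed in; nothing more can be done
```

I set the beaker down upright, within about 2 mm of the centre of the light gate, and let go. The fingers are holding the dial at the third click (about 1.22 rad). I didn't move the tape roll or the column, and I've handed the job in at about 17 s; no verdict was shown.

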